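# Gauge fired column sleeves and warm the good ones

## Task

Try every blue sleeve on the gauge pin, one after another along the row from the end nearest the warming plate, sliding it down as far as it freely goes: stand those that go right home on the gauge's base upright on the square warming plate, wholly on it, and put those that hang up part way into the wooden tray. Leave the warming plate off until every sleeve is sorted; then turn its push-to-turn knob one position clockwise, from off to low, and let it spring back up. Do not disturb the jar, the clay disc or the cup.

Things in the scene. Friction and masses are not known exactly. Their poses are not given: they have to be found in the camera images.
- sleeve_1: pale blue ceramic column sleeve, loose, 0.2 to 0.34 kg: square block 56 x 56 mm, 62 mm tall, round 28 mm bore right through, white band round its waist. The sleeves start standing in a row, this one at the warming-plate end. Some have slumped: their bore is narrowed half way up, which only the gauge shows. Origin: centre of the underside, z up along the bore, x and y square to its sides. All look alike
- sleeve_2: a sleeve that looks just like sleeve_1 and has the same outside sizes and axes, number 2 in the row counted from the warming-plate end; it or any other sleeve may be absent (None)
- sleeve_3: a sleeve that looks just like sleeve_1 and has the same outside sizes and axes, number 3 in the row counted from the warming-plate end; it or any other sleeve may be absent (None)
- sleeve_4: a sleeve that looks just like sleeve_1 and has the same outside sizes and axes, number 4 in the row counted from the warming-plate end; it or any other sleeve may be absent (None)
- sleeve_5: a sleeve that looks just like sleeve_1 and has the same outside sizes and axes, number 5 in the row counted from the warming-plate end; it or any other sleeve may be absent (None)
- gauge: fixed go gauge: upright steel pin, 24 mm diameter, on a round base 90 mm in diameter and 12 mm high. The pin stands 58 mm above the base; its top 8 mm taper to 12 mm diameter. Origin under the base, on the pin's axis. A sound sleeve slides down until its underside is on the base (12 mm above the origin); a slumped one stops about 40 mm above the origin
- pin_top (a point): the tip of the gauge pin, 70 mm above the bench, on its axis
- warmer: white bench warming plate, fixed, deck 340 mm (its x) by 250 mm (its y), 60 mm high, with a square dark plate on it and a black knob at its front (-x) end, the end nearer the robot. Origin at the centre of its underside, z up
- plate_mid (a point): centre of the top face of the dark square warming plate, 220 x 220 mm, 66 mm above the bench (6 mm above the deck); axes those of the warmer; the knob's axis is 165 mm from here along -x
- knob (a joint): turn of the knob, rad, growing clockwise seen from above: 0 off (smallest mark), 1.05 low (middle mark, the next position), 2.10 high (longest mark). Locked at each position (about 0.1 rad of play) until pushed in more than 5 mm; when let go within 0.1 rad of a position it springs up and locks there
- knob_push (a joint): how far the knob is pushed down, m: 0 up, 0.008 fully in; the spring takes 3 N to start and 9 N fully in
- knob_grip (a point): on the knob's upright axis, half way up its black grip bar (46 mm long, 12 mm wide, 24 mm tall), 91 mm above the bench when up; it goes down with the knob. Its x runs along the bar towards the white pointer line. The bar's top is 12 mm above this point; the top face of the round skirt (27 mm radius) below the bar is 12 mm below it
- tray: open wooden tray, fixed, outside 140 mm (its x) by 240 mm (its y), walls 6 mm thick and 22 mm high, floor 6 mm thick. Origin at the centre of its underside, z up
- jar: bystander, loose: amber glass jar with a black lid, 64 mm diameter, 85 mm tall, origin under its middle
- disc: bystander, loose: flat white clay disc, 68 mm diameter, 9 mm thick, origin under its middle
- pot: bystander, loose: small unglazed cup, 70 mm diameter, 70 mm tall, origin under its middle
Mind the look-alikes: they are no part of the job. What is shaped like the sleeve_2 but green, pink or purple is not meant.

How it is judged (in metres and radians):
On the way, in this order (a step that is already met when the one before it is completed fails the run):
1. sleeve_1 has been slid down the gauge pin as far as it goes (horizontal distance between sleeve_1 and gauge below 0.01 m and z of sleeve_1 in the frame of gauge below 0.052 m and angle between sleeve_1's own z axis and vertical below 0.3 rad), for 0.1 s.
2. sleeve_2 has been slid down the gauge pin as far as it goes (horizontal distance between sleeve_2 and gauge below 0.01 m and z of sleeve_2 in the frame of gauge below 0.018 m and angle between sleeve_2's own z axis and vertical below 0.3 rad), for 0.1 s.
3. sleeve_3 has been slid down the gauge pin as far as it goes (horizontal distance between sleeve_3 and gauge below 0.01 m and z of sleeve_3 in the frame of gauge below 0.018 m and angle between sleeve_3's own z axis and vertical below 0.3 rad), for 0.1 s.
4. sleeve_4 has been slid down the gauge pin as far as it goes (horizontal distance between sleeve_4 and gauge below 0.01 m and z of sleeve_4 in the frame of gauge below 0.052 m and angle between sleeve_4's own z axis and vertical below 0.3 rad), for 0.1 s.
5. sleeve_5 has been slid down the gauge pin as far as it goes (horizontal distance between sleeve_5 and gauge below 0.01 m and z of sleeve_5 in the frame of gauge below 0.018 m and angle between sleeve_5's own z axis and vertical below 0.3 rad), for 0.1 s.
6. every sleeve is sorted (sound ones upright on the plate, slumped ones in the tray) while the knob is still off (x of sleeve_1 in the frame of tray between -0.064 and 0.064 m and y of sleeve_1 in the frame of tray between -0.114 and 0.114 m and z of sleeve_1 in the frame of tray between 0 and 0.045 m and linear speed of each of sleeve_1, sleeve_2, sleeve_3, sleeve_4, sleeve_5 below 0.03 m/s and x of sleeve_2 in the frame of plate_mid between -0.088 and 0.088 m and y of sleeve_2 in the frame of plate_mid between -0.088 and 0.088 m and z of sleeve_2 in the frame of plate_mid between -0.004 and 0.006 m and angle between each of sleeve_2, sleeve_3, sleeve_5's own z axis and vertical below 0.1 rad and x of sleeve_3 in the frame of plate_mid between -0.088 and 0.088 m and y of sleeve_3 in the frame of plate_mid between -0.088 and 0.088 m and z of sleeve_3 in the frame of plate_mid between -0.004 and 0.006 m and x of sleeve_4 in the frame of tray between -0.064 and 0.064 m and y of sleeve_4 in the frame of tray between -0.114 and 0.114 m and z of sleeve_4 in the frame of tray between 0 and 0.045 m and x of sleeve_5 in the frame of plate_mid between -0.088 and 0.088 m and y of sleeve_5 in the frame of plate_mid between -0.088 and 0.088 m and z of sleeve_5 in the frame of plate_mid between -0.004 and 0.006 m and value of joint knob below 0.2 rad and value of joint knob_push below 0.002 m), for 0.1 s.
7. the knob is turned to low and up again (value of joint knob between 0.85 and 1.25 rad and value of joint knob_push below 0.002 m), for 0.2 s.
At the end, for the whole second after the job is handed in: Every sleeve that goes home on the pin stands upright (within 0.1 rad) on the warming plate with its middle within 88 mm of the plate's centre both ways; every sleeve that hangs up lies or stands inside the tray; all at rest; the knob is at low (0.85 to 1.25 rad) and up (less than 2 mm in) (all of step 7 and x of sleeve_1 in the frame of tray between -0.064 and 0.064 m and y of sleeve_1 in the frame of tray between -0.114 and 0.114 m and z of sleeve_1 in the frame of tray between 0 and 0.045 m and linear speed of each of sleeve_1, sleeve_2, sleeve_3, sleeve_4, sleeve_5 below 0.03 m/s and x of sleeve_2 in the frame of plate_mid between -0.088 and 0.088 m and y of sleeve_2 in the frame of plate_mid between -0.088 and 0.088 m and z of sleeve_2 in the frame of plate_mid between -0.004 and 0.006 m and angle between each of sleeve_2, sleeve_3, sleeve_5's own z axis and vertical below 0.1 rad and x of sleeve_3 in the frame of plate_mid between -0.088 and 0.088 m and y of sleeve_3 in the frame of plate_mid between -0.088 and 0.088 m and z of sleeve_3 in the frame of plate_mid between -0.004 and 0.006 m and x of sleeve_4 in the frame of tray between -0.064 and 0.064 m and y of sleeve_4 in the frame of tray between -0.114 and 0.114 m and z of sleeve_4 in the frame of tray between 0 and 0.045 m and x of sleeve_5 in the frame of plate_mid between -0.088 and 0.088 m and y of sleeve_5 in the frame of plate_mid between -0.088 and 0.088 m and z of sleeve_5 in the frame of plate_mid between -0.004 and 0.006 m); the robot touches nothing.
It fails at once if the jar is disturbed (moved more than 30 mm) (distance of jar from where it was at the start of the episode above 0.03 m).
It fails at once if the clay disc is disturbed (moved more than 30 mm) (distance of disc from where it was at the start of the episode above 0.03 m).
It fails at once if the cup is disturbed (moved more than 30 mm) (distance of pot from where it was at the start of the episode above 0.03 m).
Of sleeve_2, sleeve_3, sleeve_5 only 2 to 3 are there at a start; the rules pass over those that are not, and their reading is None.
Of sleeve_1, sleeve_4 only 1 to 2 are there at a start; the rules pass over those that are not, and their reading is None.
At some moment in a run one of sleeve_1, sleeve_2, sleeve_3, sleeve_4, sleeve_5 may be knocked a few centimetres aside while the robot is not near it.
It also fails if it takes over 210 s, if anything falls off the work surface, if the arm or the gripper's body presses on something with over 40 N, if the wrist force passes 120 N, or if a joint passes its speed limit or range.

## Robot

A 7-joint arm with a two-finger parallel gripper is mounted at the origin on the work surface. World frame = base frame: x ahead of the robot, y to its left, z up, the work surface at z = 0. Lengths are in m, angles in degrees, forces in N, time in s.
With the tool pointing down it reaches from about 0.35 to 0.9 m from the base axis. Payload 19.9 kg.
Tool frame: the origin (TCP) lies midway between the tips of the shut fingers; the grasp point (between the pads) lies 19 mm behind it; z points along the fingers, y is the line along which they close (so a half turn about z gives the same grasp; the last joint's range is limited). The gripper opens to 94 mm and grips with 3 to 60 N. Pads are 16 mm wide; open, the fingers measure 119 mm over their backs; the gripper's body (75 mm by 177 mm) begins 78 mm behind the grasp point.
Start: joints at [-69.987, 23.915, -0.59, 92.452, 0.269, 63.638, -3.037], TCP at [0.238, 0.578, 0.205] pointing down, gripper open.
Joint ranges: [-161.28, 161.28], [-22.2, 115.67], [-73.04, 71.86], [3.21, 147.25], [-68.34, 248.33], [10.77, 114.83], [-161.83, 161.83]. Speed limits (degrees/s): [108.29, 108.29, 136.94, 136.94, 172.46, 172.46, 172.46].

## Interface

Orientations are given as [roll, pitch, yaw] about the fixed x, y, z axes, in that order (R = Rz(yaw) Ry(pitch) Rx(roll)).
In Python, from station import bot gives the robot as it stands. Calls block until the motion is done:
- bot.move_to(position, orientation): joint-space move of the TCP to a pose.
- bot.move_straight(position, rotation=None, rate=0.15, force_limit=None): straight line of the TCP; rotation=None keeps the orientation; rate is the mean speed in m/s. With force_limit (N) it stops when the force on the tool has changed by that much, and returns True; else False.
- bot.goto_joints(angles): joint-space move.
- bot.let_go() and bot.close_gripper(newtons=None): open the fingers fully, or close them until they stop; newtons is the grip in N (None keeps the last).
- bot.pause(seconds).
- bot.inverse_kinematics(position, orientation): joint angles nearest the present ones, or None.
- bot.get_image(name): name is "scene" or "top" or "wrist"; returns a dict with "color" (400x640x3 uint8, red, green, blue), "range_z" (400x640 float32, m along the optical axis (not along the pixel's ray), 0 where there is no reading), "fx", "fy", "cx", "cy" (pixels), "eye" and "orientation" of the camera in the world. Camera axes: x right, y up, looking along -z (the intrinsics and any distortion apply to the point x, -y, -z); pixel columns grow to the right and rows downward; lengths in m; the calibration is good to about 2 mm. A picture is of the moment at which its call begins.
A pose or a line that the arm cannot do raises bot.IKError and nothing moves.
- bot.close_job(): hands the job in; it is judged then, once.
Readings, each from a call of its own:
- bot.get_time_s(): time.
- bot.get_joint_positions(): joint angles.
- bot.get_joint_velocities(): joint speeds.
- bot.get_joint_torque(): joint torques, N m.
- bot.get_tcp_pos(): TCP position.
- bot.get_tool_rot(): TCP orientation.
- bot.get_contact_force(): force on the tool from outside, world axes, zero at the start.
- bot.get_wrist_torque(): the same for the moment, N m.
- bot.get_width(): opening from 0.0 (shut) to 1.0 (fully open).
- bot.get_grip_force(): force on a finger pad.
Only numpy, scipy, OpenCV 4.12 (cv2) and the standard library are available. Lean on these libraries where they do the work, as an engineer would, in place of code of your own. Each camera call takes 0.05 s, during which the arm holds its last target. There are 200 camera calls.

## Working session

There is one attempt and no reset: what is moved stays moved. The work goes in short steps, each a Python script; the robot and the scene stay as the last script left them, time stands still between calls to the robot, and variables do not carry over. Pictures are saved under pics/ and viewed, at most 14 in all, crops included, and the job is handed in when it is done.

```bash
mkdir -p pics; ls; python3 - <<'E'
from station import bot
import cv2
for n in ("scene","top"):
    d=bot.get_image(n); cv2.imwrite(f"pics/{n}0.png",d["color"][:,:,::-1])
    print(n,d["fx"],d["fy"],d["cx"],d["cy"],d["eye"],d["orientation"],d.keys(),(d["range_z"]>0).mean())
print(bot.get_tool_rot(),bot.get_time_s())
E
```

```text
pics
scene 386.7548772384759 386.7548772384759 325.04596567216674 197.60926666503968 [1.10132315 0.03774513 1.05809877] [32.23429006  0.13149333 95.6901376 ] dict_keys(['color', 'range_z', 'fx', 'fy', 'cx', 'cy', 'eye', 'orientation']) 0.99584765625
top 409.0418040536411 409.0418040536411 323.1451790626735 199.66907769798115 [ 0.32353149 -0.03878383  1.19419537] [ 1.02436318e+01  7.40486378e-02 -9.00284419e+01] dict_keys(['color', 'range_z', 'fx', 'fy', 'cx', 'cy', 'eye', 'orientation']) 0.99598046875
[-1.79939728e+02  4.18311607e-03  1.57608843e+02] 0.1
```

View pics/top0.png

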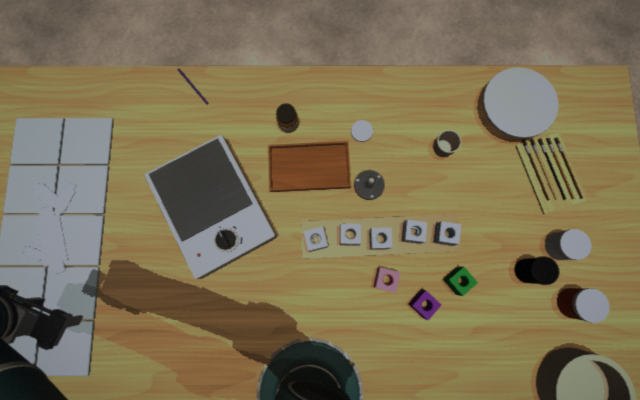

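View pics/scene0.png

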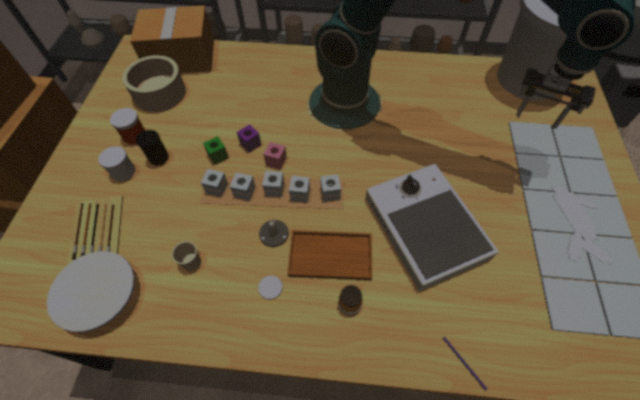

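The top view shows five white-blue sleeves with bores in the row, at (316,238), (350,234), (381,238), (415,231) and (448,233). The warmer is at (212,205) with its knob at (226,240), the tray at (310,166), the gauge at (369,184), the jar at (287,118), the disc at (362,131) and the cup at (447,144). The pink, purple and green look-alikes are at (387,279), (425,303) and (460,280). Sleeve_1 is the one at (316,238), nearest the warmer. I'll measure everything now and save an enlarged crop.

```bash
cat > h.py <<'E'
from station import bot
import numpy as np, cv2
from scipy.spatial.transform import Rotation as R
def cam(n="top"):
    d=bot.get_image(n); v,u=np.mgrid[0:400,0:640]
    d["R"]=R.from_euler('xyz',d["orientation"],degrees=True).as_matrix(); z=d["range_z"]
    c=np.stack([(u-d["cx"])/d["fx"]*z,-(v-d["cy"])/d["fy"]*z,-z],-1)
    d["P"]=c@d["R"].T+d["eye"]; d["P"][z==0]=-9
    d["hsv"]=cv2.cvtColor(d["color"],cv2.COLOR_RGB2HSV)
    return d
def ray(d,u,v,h):
    r=d["R"]@np.array([(u-d["cx"])/d["fx"],-(v-d["cy"])/d["fy"],-1.]); 
    return d["eye"]+r*(h-d["eye"][2])/r[2]
def rects(d,m,h,amin=30,amax=1e5):
    """contours of mask m -> list of (centre xy, sides, angle deg, px) on plane z=h"""
    out=[]
    for c in cv2.findContours(m.astype(np.uint8),cv2.RETR_EXTERNAL,cv2.CHAIN_APPROX_NONE)[0]:
        if not amin<cv2.contourArea(c)<amax: continue
        w=np.array([ray(d,u,v,h)[:2] for u,v in c[:,0]])
        M=cv2.moments((w*1e4).astype(np.float32)); 
        (_,s,a)=cv2.minAreaRect((w*1000).astype(np.float32))
        out.append((np.array([M["m10"],M["m01"]])/M["m00"]/1e4,np.round(s,0),a,c[:,0].mean(0).round()))
    return out
def sleeves(d,h=0.062):
    P=d["P"];s=d["hsv"][:,:,1]
    m=(abs(P[:,:,2]-h)<.007)&(s<70)
    return [r for r in rects(d,m,h,120,900) if 40<min(r[1]) and max(r[1])<85]
E
python3 - <<'E'
from h import *
d=cam(); P=d["P"]
for h,n in((.062,"bench"),):
    for r in sleeves(d,h): print(n,r)
s=d["hsv"]; 
m=(abs(P[:,:,2]-.066)<.012)&(s[:,:,2]<110); m[:,:130]=0;m[:,280:]=0;m[:130]=0;m[217:]=0
for r in rects(d,m,.066,500): print("plate?",r)
m=(abs(P[:,:,2]-.06)<.02);m[:,:130]=0;m[:,290:]=0
for r in rects(d,m,.06,1500): print("deck",r)
m=(P[:,:,2]>.075)&(P[:,:,2]<.125);m[:,:190]=0;m[:,260:]=0;m[:205]=0;m[270:]=0
for r in rects(d,m,.1,10): print("knob",r)
m=(P[:,:,2]>.012)&(P[:,:,2]<.035);m[:,:255]=0;m[:,355:]=0;m[200:]=0;m[:135]=0
for r in rects(d,m,.022,500): print("tray",r)
for lo,hi,h in((.008,.03,.012),(.035,.09,.066)):
    m=(P[:,:,2]>lo)&(P[:,:,2]<hi);m[:,:354]=0;m[:,390:]=0;m[205:]=0;m[160:]=m[160:];m[:160]=0
    for r in rects(d,m,h,3): print("gauge",h,r)
c=d["color"]
a=cv2.resize(c[190:290,290:490],(800,400),interpolation=3);
b=cv2.resize(c[150:270,140:400],(800,369),interpolation=3)[:200]
cv2.imwrite("pics/c1.png",cv2.vconcat([a,cv2.resize(b,(800,200))])[:,:,::-1])
w=bot.get_image("wrist");cv2.imwrite("pics/w0.png",w["color"][:,:,::-1]);print(w["eye"],w["orientation"],w["fx"])
E
```

```text
bench (array([ 0.30794402, -0.21260103]), array([56., 55.]), 76.02759552001953, array([388., 279.]))
bench (array([ 0.42143441, -0.1993416 ]), array([56., 53.]), 89.9634780883789, array([382., 238.]))
bench (array([ 0.41991252, -0.01628006]), array([56., 55.]), 13.942758560180664, array([315., 238.]))
bench (array([ 0.43360494, -0.11284637]), array([53., 56.]), 89.52684020996094, array([350., 233.]))
bench (array([ 0.43612557, -0.38823338]), array([58., 57.]), 81.0845947265625, array([450., 232.]))
bench (array([ 0.44126656, -0.29514373]), array([57., 57.]), 82.67945861816406, array([416., 230.]))
plate? (array([0.57410968, 0.30833081]), array([221., 220.]), 28.766141891479492, array([201., 185.]))
deck (array([0.51556126, 0.2835128 ]), array([341., 250.]), 28.861040115356445, array([209., 206.]))
knob (array([0.41447411, 0.22494676]), array([49., 48.]), 89.967041015625, array([225., 239.]))
tray (array([0.63866149, 0.00391481]), array([143., 240.]), 2.888880729675293, array([309., 166.]))
gauge 0.012 (array([ 0.58380895, -0.17386868]), array([86., 88.]), 44.789127349853516, array([369., 184.]))
gauge 0.066 (array([ 0.58020049, -0.17224045]), array([23., 26.]), 88.87938690185547, array([371., 181.]))
[0.16184886 0.60998925 0.38480012] [-1.63072841e+01  6.70932513e-02  6.75866603e+01] 290.90826329273824
```

View pics/c1.png

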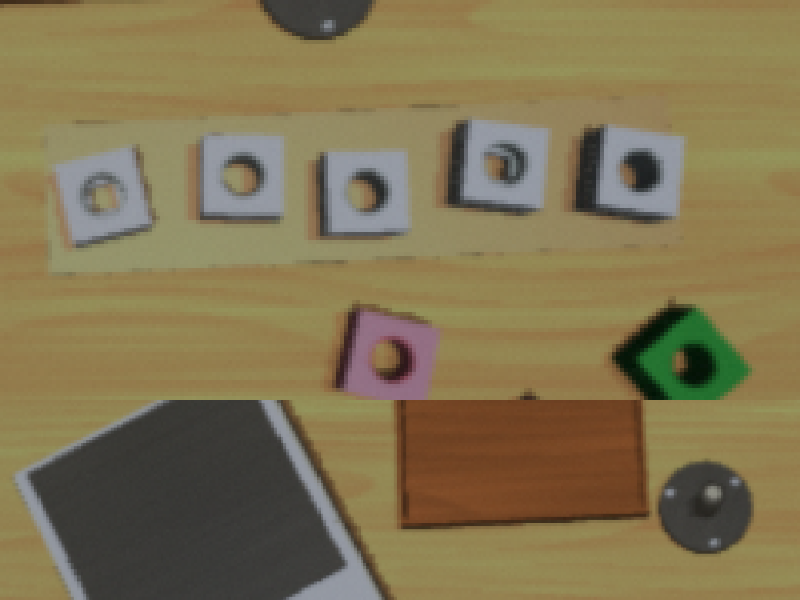

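The crop confirms five pale-blue blocks of identical size. The pink, green and purple ones differ in colour and stand off the row. Next I'll take wrist-camera looks over the gauge and sleeve_1 to check the calibration.

```bash
cat >> h.py <<'E'
G=np.array([.583,-.173]); HB=.028   # gauge, TCP height above sleeve underside
def go(xy,z,yaw): bot.move_to([*map(float,xy),z],[180,0,yaw])
def pinlook(d):
    P=d["P"]; m=(abs(P[:,:,2]-.012)<.004)&(np.hypot(P[:,:,0]-G[0],P[:,:,1]-G[1])<.06)
    m2=(P[:,:,2]>.067)&(P[:,:,2]<.074)&(np.hypot(P[:,:,0]-G[0],P[:,:,1]-G[1])<.03)
    return [cv2.minEnclosingCircle((P[m][:,:2]*1000).astype(np.float32)),P[m2].mean(0),m2.sum()]
E
python3 - <<'E'
from h import *
go(G,.3,90); d=cam("wrist"); print(bot.get_tcp_pos(),pinlook(d))
a=d["color"].copy()
go([.42,-.016],.25,104); d=cam("wrist"); print(bot.get_time_s(),bot.get_tcp_pos())
for r in sleeves(dict(d,hsv=d["hsv"])): print(r)
P=d["P"];m=abs(P[:,:,2]-.062)<.006
for r in rects(d,m,.062,500,1e5): print(r)
cv2.imwrite("pics/w1.png",cv2.resize(cv2.vconcat([a,d["color"]]),(480,600))[:,:,::-1])
E
```

```text
[ 0.58323406 -0.17224549  0.29985491] [((581.3152465820312, -173.03480529785156), 44.848541259765625), array([ 0.58134638, -0.17253479,  0.06963479]), np.int64(109)]
4.15 [ 0.42114388 -0.01674615  0.25062184]
(array([ 0.43949198, -0.30054594]), array([56., 57.]), 82.9520034790039, array([290., 355.]))
(array([ 0.43949198, -0.30054594]), array([56., 57.]), 82.9520034790039, array([290., 355.]))
(array([ 0.41832285, -0.19570916]), array([56., 61.]), 0.5883510112762451, array([290., 297.]))
(array([ 0.43083293, -0.11170177]), array([59., 56.]), 88.81423950195312, array([312., 247.]))
(array([0.75544019, 0.06956767]), array([41., 60.]), 1.840207815170288, array([591., 178.]))
(array([ 0.4171066 , -0.01510409]), array([56., 55.]), 13.899618148803711, array([319., 179.]))
(array([0.06952659, 0.00637752]), array([168.,  68.]), 86.6843490600586, array([34., 91.]))
(array([0.51613774, 0.18399958]), array([345.,  94.]), 13.947394371032715, array([471.,  27.]))
```

View pics/w1.png

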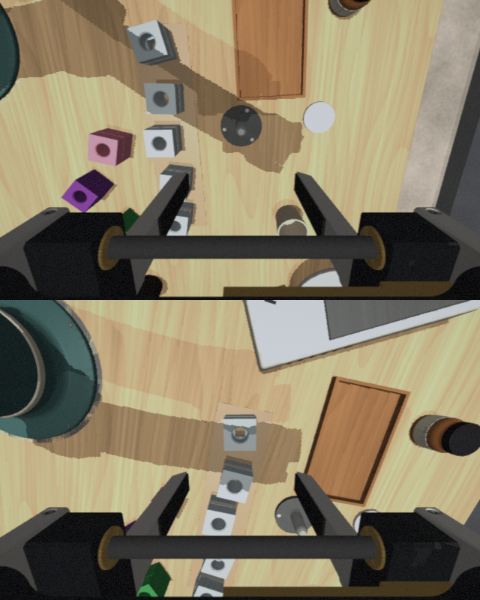

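The wrist view shows the gauge pin and sleeve_1 at full-frame pixel (319,179), centred between the fingers. The two cameras agree on relative positions to within 0.5 mm and differ by a constant 2.6 mm in x, so I'll use the mean. Next: pick sleeve_1 and gauge it.

```bash
cat >> h.py <<'E'
G=np.array([.5826,-.1733]); OFF=np.array([-.0013,.0006])  # top -> mean frame
def pick(xy,ang,z0=0.,hov=.16):
    """grasp sleeve standing with underside at z0; returns TCP height above underside"""
    yaw=90+ang
    go(xy,z0+hov,yaw); 
    hit=bot.move_straight([*map(float,xy),z0+HB],rate=.12,force_limit=12)
    if hit: raise SystemExit("hit on descent %s"%bot.get_tcp_pos())
    h=bot.get_tcp_pos()[2]-z0
    bot.close_gripper(25); print("width mm",bot.get_width()*94,"h",h); return h
def up(z,rate=.25):
    p=bot.get_tcp_pos(); bot.move_straight([p[0],p[1],z],rate=rate)
def gauge(h,yaw,g=None):
    g=G if g is None else g
    up(.24); go(g,.24,yaw); bot.move_straight([*map(float,g),.078+h],rate=.15)
    hit=bot.move_straight([*map(float,g),.012+h],rate=.06,force_limit=10)
    p=bot.get_tcp_pos(); print("gauge stop underside",p[2]-h,"hit",hit,"xy",p[:2]-g,"F",bot.get_contact_force(),"t",bot.get_time_s())
    return p[2]-h
E
python3 - <<'E'
from h import *
h=pick(np.array([.4199,-.0163])+OFF,13.9)
u=gauge(h,103.9)
E
```

```text
width mm 55.649162915479295 h 0.02857136250590096
gauge stop underside 0.0375004669026654 hit True xy [-0.000396   -0.00017089] F [ 0.81792869 -1.8032116  -2.6402514 ] t 10.25
```

It hangs up at 38 mm, so sleeve_1 is slumped and goes in the tray. Then I'll look again and gauge sleeve_2.

```bash
cat >> h.py <<'E'
def rot(a): a=np.radians(a); return np.array([[np.cos(a),-np.sin(a)],[np.sin(a),np.cos(a)]])
T=np.array([.6387,.0039])+OFF; TA=2.9; PL=np.array([.5741,.3083])+OFF; PA=28.8
def put(xy,yaw,z0,h):
    up(.24); go(xy,.24,yaw)
    bot.move_straight([*map(float,xy),z0+h+.02],rate=.2)
    hit=bot.move_straight([*map(float,xy),z0+h-.002],rate=.04,force_limit=5)
    print("put underside",bot.get_tcp_pos()[2]-h,hit); bot.let_go(); up(.26,.3)
def tray(y,h): put(T+rot(TA)@[0,y],90+TA,.006,h)
def plate(y,h): put(PL+rot(PA)@[0,y],90+PA,.066,h)
def look():
    """row sleeves from a top picture, arm parked over the warmer side"""
    d=cam(); L=[(r[0]+OFF,(r[2]+45)%90-45,r[1]) for r in sleeves(d) if r[0][0]>.35 and r[0][1]<.05]
    L.sort(key=lambda r:-r[0][1]); [print("row",r[0].round(4),round(r[1],1),r[2]) for r in L]; return L,d
E
python3 - <<'E'
from h import *
bot.pause(.2); h=.0286
bot.move_straight([*map(float,G),.12],rate=.2)
tray(.055,h)
go([.62,.25],.3,90); L,d=look()
cv2.imwrite("pics/t1.png",cv2.resize(d["color"][100:280,130:490],(800,400))[:,:,::-1]); print(bot.get_time_s())
E
```

```text
put underside 0.004318194081101984 True
row [ 0.4184 -0.1364] -0.0 [56. 55.]
row [ 0.4202 -0.1987] -0.0 [56. 53.]
row [ 0.4399 -0.2945] -7.3 [57. 57.]
row [ 0.4349 -0.388 ] -9.6 [58. 56.]
16.5667
```

View pics/t1.png

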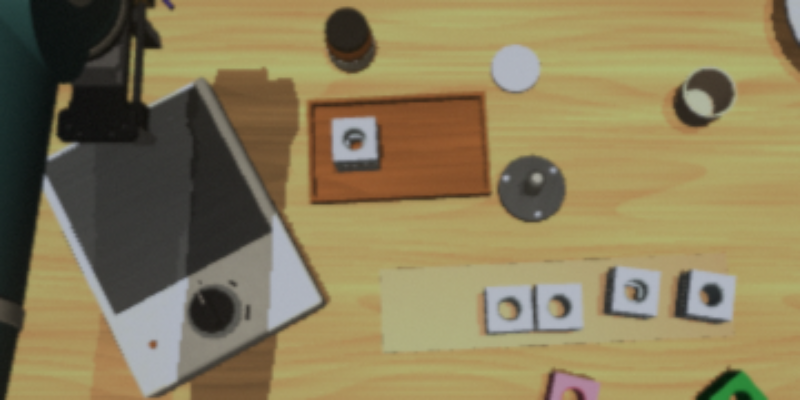

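Sleeve_1 is in the tray at crop (354,143). Sleeve_2 was knocked towards sleeve_3 and now stands at crop (509,308), still upright with a gap of about 6 mm. Fingers closing along x clear both. Next: sleeve_2.

```bash
python3 - <<'E'
from h import *
h=pick(np.array([.4184,-.1364]),0); print("h",h)
u=gauge(h,90)
E
```

```text
width mm 56.12945048705924 h 0.028435467545306094
h 0.028435467545306094
gauge stop underside 0.012312450730242275 hit False xy [ 1.93664542e-04 -6.59042169e-05] F [-0.16300037  1.24676346 -1.64064141] t 24.375
```

Sleeve_2 went home, so it goes on the plate. Then I'll look again and take sleeve_3.

```bash
cat >> h.py <<'E'
def nextone(n,idx_right):
    """look, pick the row sleeve that has idx_right sleeves to its right, gauge it"""
    go([.62,.25],.3,90); L,d=look(); assert len(L)==idx_right+1,L
    h=pick(L[0][0],L[0][1]); u=gauge(h,90+L[0][1]); open("h.txt","w").write(str(h)); return h,u
def raise_off(): bot.pause(.2); bot.move_straight([*map(float,G),.13],rate=.2)
E
python3 - <<'E'
from h import *
raise_off(); plate(70,.0284) if 0 else plate(.07,.0284)
h,u=nextone(3,2)
if u<.015: raise_off(); plate(0.,h); print("on plate")
E
```

```text
put underside 0.06506749382420854 True
row [ 0.4202 -0.1986] -0.0 [56. 53.]
row [ 0.4402 -0.2944] -7.3 [57. 56.]
row [ 0.4349 -0.3878] -9.1 [58. 56.]
width mm 56.14395158995709 h 0.02847534002593721
gauge stop underside 0.01233361531520544 hit False xy [ 2.16992097e-04 -7.50627430e-05] F [ 0.42550223 -0.02169054 -2.11700267] t 38.95
put underside 0.06506492945643139 True
on plate
```

```bash
python3 - <<'E'
from h import *
h,u=nextone(4,1)
if .03<u<.047: raise_off(); tray(-.055,h); print("in tray")
else: raise SystemExit
h,u=nextone(5,0)
if u<.015: raise_off(); plate(-.07,h); print("on plate")
go([.45,-.3],.3,90); d=cam()
for h0 in (.128,.068):
    for r in sleeves(d,h0): print(h0,r[0]+OFF,r[1:], "plate frame",rot(-PA)@(r[0]+OFF-PL),"tray frame",rot(-TA)@(r[0]+OFF-T))
go([.45,.20],.33,90+PA)
w=cam("wrist"); print(bot.get_time_s())
cv2.imwrite("pics/t2.png",cv2.vconcat([cv2.resize(d["color"][100:280,130:490],(600,300)),cv2.resize(w["color"],(480,300)) if 0 else cv2.resize(w["color"][:300],(600,281))])[:,:,::-1])
E
```

```text
row [ 0.4399 -0.2945] -7.3 [57. 57.]
row [ 0.4349 -0.3879] -9.1 [58. 57.]
width mm 55.96708274015542 h 0.028581110260734524
gauge stop underside 0.03668222082474708 hit True xy [-0.00021889  0.00010282] F [ 2.16901675 -1.12275363 -1.36627935] t 52.9167
put underside 0.003790058750067146 True
in tray
row [ 0.6403 -0.0489] 3.4 [59. 55.]
row [ 0.435  -0.3876] -8.9 [59. 57.]Traceback (most recent call last):
  File "<stdin>", line 5, in <module>
  File "h.py", line 66, in nextone
    go([.62,.25],.3,90); L,d=look(); assert len(L)==idx_right+1,L
                                            ^^^^^^^^^^^^^^^^^^^
AssertionError: [(array([ 0.64031761, -0.0489118 ]), 3.417729139328003, array([59., 55.])), (array([ 0.43499808, -0.38758562]), -8.9154052734375, array([59., 57.]))]
```

The row filter picked up the sleeve in the tray. I'll narrow it to x < 0.52 and continue with sleeve_5.

```bash
sed -i 's/r\[0\]\[0\]>.35 and/.35<r[0][0]<.52 and/' h.py; python3 - <<'E'
from h import *
h,u=nextone(5,0)
if u<.015: raise_off(); plate(-.07,h); print("on plate")
else: raise SystemExit
go([.45,-.3],.3,90); d=cam()
for h0 in (.128,.068):
    for r in sleeves(d,h0): print(h0,(r[0]+OFF).round(3),r[1:], "plate frame",rot(-PA)@(r[0]+OFF-PL),"tray frame",rot(-TA)@(r[0]+OFF-T))
go([.45,.20],.33,90+PA)
w=cam("wrist"); print(bot.get_time_s(),bot.get_tcp_pos())
cv2.imwrite("pics/t2.png",cv2.vconcat([cv2.resize(d["color"][100:280,130:490],(600,300)),cv2.resize(w["color"][:300],(600,281))])[:,:,::-1])
P=w["P"];m=(P[:,:,2]>.096)&(P[:,:,2]<.11)&(np.hypot(P[:,:,0]-.428,P[:,:,1]-.229)<.05)
for r in rects(w,m,.103,20): print("bar",r)
m=(P[:,:,2]>.074)&(P[:,:,2]<.085)&(np.hypot(P[:,:,0]-.428,P[:,:,1]-.229)<.05)
print("skirt",cv2.minEnclosingCircle((P[m][:,:2]*1000).astype(np.float32)))
E
```

```text
row [ 0.4348 -0.3877] -8.9 [58. 57.]
width mm 56.04154807172385 h 0.028660146801031964
gauge stop underside 0.012374998633531736 hit False xy [ 2.18224363e-04 -9.44313110e-05] F [-0.05718059  0.73487931 -2.99010816] t 68.2167
put underside 0.06495649441332454 True
on plate
0.128 [0.539 0.369] (array([59., 57.]), 31.039581298828125, array([171., 191.])) plate frame [-0.00048027  0.06866048] tray frame [-0.07953983  0.36883276]
0.128 [0.573 0.308] (array([59., 57.]), 29.898561477661133, array([194., 178.])) plate frame [-0.00067902 -0.00120092] tray frame [-0.04920303  0.30590158]
0.128 [0.607 0.246] (array([60., 56.]), 28.9506893157959, array([218., 166.])) plate frame [-0.00060631 -0.07138083] tray frame [-0.01848292  0.24280245]
0.068 [0.634 0.059] (array([56., 54.]), 0.5730338096618652, array([289., 162.])) plate frame [-0.06657919 -0.24814926] tray frame [-0.00061657  0.05497197]
0.068 [ 0.64 -0.05] (array([56., 57.]), 0.09971946477890015, array([328., 160.])) plate frame [-0.11411173 -0.34685342] tray frame [-0.00026068 -0.05458042]
0.068 [ 0.697 -0.398] (array([67., 68.]), 42.2771110534668, array([449., 141.])) plate frame [-0.23177403 -0.67876585] tray frame [ 0.03887522 -0.40454994]
77.8833 [0.4504372  0.19901382 0.32997435]
bar (array([0.41370179, 0.23189313]), array([45., 11.]), 28.66683006286621, array([310., 142.]))
skirt ((413.7964782714844, 231.5313262939453), 26.789030075073242)
```

View pics/t2.png

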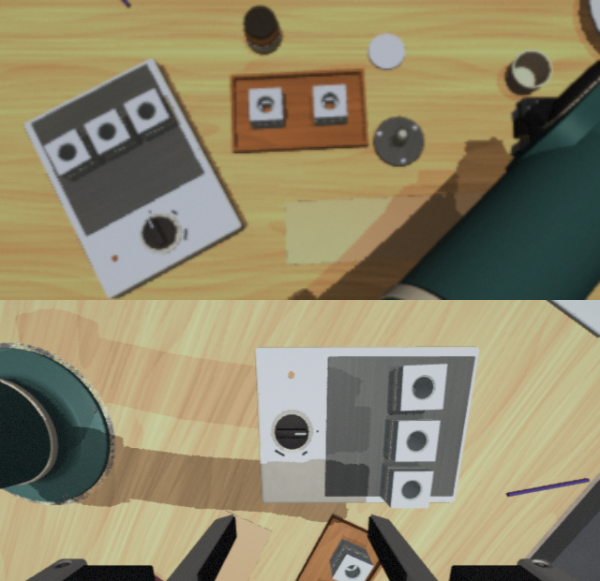

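All five are sorted: two in the tray, and three on the plate at top-half pixels (67,152), (107,132) and (146,108). The knob is at lower-half (292,432). The plate row looks off-centre: my plate centre came from mask moments, and the knob geometry puts it about 14 mm away. I'll check it using the rectangle centre.

```bash
python3 - <<'E'
from h import *
go([.45,-.3],.3,90); d=cam(); P=d["P"]; s=d["hsv"]
m=(abs(P[:,:,2]-.066)<.008)&(s[:,:,2]<110); m[:,:130]=0;m[:,290:]=0;m[:100]=0
m=cv2.morphologyEx(m.astype(np.uint8),cv2.MORPH_OPEN,np.ones((3,3)))
n,l,st,c=cv2.connectedComponentsWithStats(m); 
m=np.isin(l,[i for i in range(1,n) if st[i,4]>300])
k=np.argwhere(m); print(st[1:])
w=np.array([ray(d,u,v,.066)[:2] for v,u in k]); kn=np.hypot(*(w-[.414,.232]).T)>.045
r=cv2.minAreaRect((w[kn]*1000).astype(np.float32)); print(r)
m2=(abs(P[:,:,2]-.06)<.009);m2[:,:130]=0;m2[:,290:]=0
k=np.argwhere(m2);w=np.array([ray(d,u,v,.06)[:2] for v,u in k]);print("deck",cv2.minAreaRect((w*1000).astype(np.float32)))
c=np.array(r[0])/1000+OFF
for q in ([.539,.369],[.573,.308],[.607,.246]): print(rot(-PA)@(q-c))
E
```

```text
[[ 150  140   74   47 1182]
 [ 166  176   85   65 2696]]
((559.80615234375, 310.169677734375), (218.70179748535156, 218.44549560546875), 28.834035873413086)
deck ((560.670166015625, 202.63978576660156), (339.22662353515625, 434.58734130859375), 28.849628448486328)
[0.0109593  0.06042478]
[ 0.01136675 -0.00940955]
[ 0.01129245 -0.08012019]
```

The true centre is confirmed. Everything is within limits, but sleeve_5's edge is only about 2 mm inside the plate. I'll move it further in, then do the knob.

```bash
python3 - <<'E'
from h import *
C=np.array([.5585,.3108])
h=pick(np.array([.607,.246]),PA,.066,.14)
put(C+rot(PA)@[-.055,-.063],90+PA,.066,h)
print(bot.get_time_s())
K=[.4145,.2313]; y0=28.7+180
go(K,.2,y0); bot.move_straight([*K,.084],rate=.1,force_limit=12) and print("hit")
bot.close_gripper(45); print("w",bot.get_width()*94,bot.get_tcp_pos(),bot.get_joint_positions())
b=bot.move_straight([*K,.0765],rate=.03); print("push",bot.get_tcp_pos(),bot.get_contact_force())
E
```

```text
width mm 56.18144281165695 h 0.02875052117698504
put underside 0.0647701866074395 True
87.45
w 11.584300750536064 [0.41462089 0.23105996 0.08402061] [-70.35269219  24.02889799  45.15360276 120.55468609 -24.24126137
  44.62719719 108.66185268]
push [0.41471401 0.23109267 0.07634965] [-0.98719642 -3.70583013  8.13043312]
```

```bash
python3 - <<'E'
from h import *
K=[.4145,.2313]; y0=28.7+180
bot.move_straight([*K,.0765],[180,0,y0-60.2],rate=.05)
print(bot.get_tool_rot(),bot.get_contact_force(),bot.get_wrist_torque())
bot.move_straight([*K,.0845],rate=.03); bot.let_go(); bot.pause(.3)
bot.move_straight([*K,.25],rate=.15)
go([.5,.0],.33,100); go([.45,-.3],.3,90); d=cam(); P=d["P"]
m=(P[:,:,2]>.096)&(P[:,:,2]<.115)&(np.hypot(P[:,:,0]-.4145,P[:,:,1]-.231)<.045)
for r in rects(d,m,.103,8): print("bar",r)
for h0 in (.128,.068):
    for r in sleeves(d,h0)[:3]: print(h0,"plate",rot(-PA)@(r[0]+OFF-[.5585,.3108]),"tray",rot(-TA)@(r[0]+OFF-T))
cv2.imwrite("pics/t3.png",cv2.resize(d["color"][100:280,130:490],(800,400))[:,:,::-1]); print(bot.get_time_s())
E
```

```text
[-1.79986628e+02  4.05062654e-02  1.48481995e+02] [-0.49157625 -5.3832476   8.65101492] [-1.23285302  0.07727129  0.00265572]
bar (array([0.41613866, 0.22919793]), array([14., 45.]), 59.32695388793945, array([223., 238.]))
0.128 plate [-0.05543409 -0.06250359] tray [-0.08586683  0.22946022]
0.128 plate [0.01100942 0.06019062] tray [-0.0796901  0.3688534]
0.128 plate [ 0.0112896  -0.00981355] tray [-0.04886012  0.30600298]
0.068 plate [-0.05506888 -0.25656887] tray [-0.00077024  0.05504681]
0.068 plate [-0.10245884 -0.35549753] tray [-0.00018803 -0.05464526]
0.068 plate [-0.21993455 -0.68765619] tray [ 0.03922328 -0.40475476]
98.2333
```

View pics/t3.png

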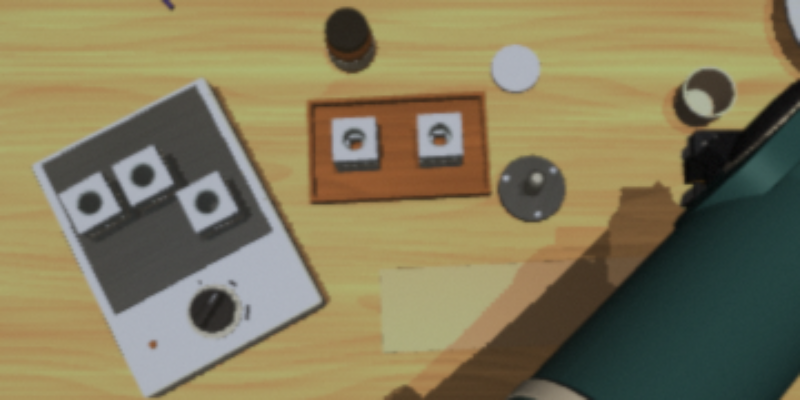

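The picture shows three sleeves well inside the plate at (90,203), (142,175) and (207,202), and two in the tray at (354,143) and (440,138). The knob bar at (213,309) points at the middle mark, about 59° clockwise, and the bystanders haven't moved. Handing in.

```bash
python3 -c "
from station import bot
print(bot.close_job())"
```

```text
the job is handed in; nothing more can be done
None
```

I gauged all five sleeves in order: 2, 3 and 5 went home and stand upright on the warming plate, 1 and 4 hung up and are in the tray, and the knob is at low. I handed the job in at about 98 s; no verdict came back.

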